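# Dispense one culture plate and slide it onto the inspection mat

### The arm

A 6-joint arm with a two-finger parallel gripper is mounted at the origin on the work surface. World frame = base frame: x ahead of the robot, y to its left, z up, the work surface at z = 0. Lengths are in m, angles in rad, forces in N, time in s.
With the tool pointing down it reaches from about 0.275 to 0.875 m from the base axis. Payload 12.5 kg.
Tool frame: the origin (TCP) lies midway between the tips of the shut fingers; the grasp point (between the pads) lies 19 mm behind it; z points along the fingers, y is the direction in which the jaws open and shut (so a half turn about z gives the same grasp; the last joint's range is limited). The gripper opens to 85 mm and grips with 20 to 120 N. Pads are 22 mm wide; open, the fingers measure 114 mm over their backs; the gripper's body (76 mm by 85 mm) begins 54 mm behind the grasp point. The pads swing forward as they close: fully open they stand 13 mm farther back than shut.
Start: joints at [-1.196, 0.351, 1.652, -0, 1.139, -0.085], TCP at [0.244, -0.493, 0.231] pointing down, gripper open.
Joint ranges: [-2.75, 2.75], [-0.79, 2.1], [0.01, 2.65], [-1.57, 4.71], [0.07, 3.14], [-2.87, 2.87]. Speed limits (rad/s): [2.22, 2.22, 2.79, 3.14, 3.14, 3.14].

### API

Orientations are given as a unit quaternion [x, y, z, w].
In Python, from cell import move_pose, move_linear, goto_joints, gripper_to, sleep, solve_ik, get_image, PlanningError, hand_in, boxes_of, outline_of, spot_point, read_time_s, read_joint_pos, read_qvel, read_joint_efforts, read_ee_pos, read_orientation, read_wrist_force, read_wrist_torque, read_finger_gap gives the robot as it stands. Calls block until the motion is done:
- move_pose(position, orientation): joint-space move of the TCP to a pose.
- move_linear(position, rotation=None, vel=0.15): straight line of the TCP; rotation=None keeps the orientation; vel is the mean speed in m/s.
- goto_joints(angles): joint-space move.
- gripper_to(opening, strength=None): finger opening in m; strength is the grip in N (None keeps the last); returns when the fingers have stopped.
- sleep(seconds).
- solve_ik(position, orientation): joint angles nearest the present ones, or None.
- get_image(name): name is "scene" or "side" or "wrist"; returns a dict with "img" (480x640x3 uint8, red, green, blue), "fovy" (degrees; the focal length in pixels is half the picture's height over the tangent of half this angle, whatever the lens; pixels are square), "cx", "cy" (the principal point, pixels), "T" (4x4, takes a point from camera to world coordinates). Camera axes: x right, y up, looking along -z (the intrinsics and any distortion apply to the point x, -y, -z); pixel columns grow to the right and rows downward; lengths in m; the calibration is good to about 2 mm. A picture is of the moment at which its call begins. There is no depth.
A pose or a line that the arm cannot do raises PlanningError and nothing moves.
- hand_in(): hands the job in, once; it reports no verdict.
Trained networks look in the newest picture that a camera, given by its name, has taken for a name from the list of things; names that differ only in an ending like _2 or _b are one class to them, and where a whole thing is asked for, a point or a joint stands for the part that bears it (a point fixed in the world has none). Each returns a list of dicts, best first, with "confidence" (0 to 1); they miss things now and then, are a little off and sometimes report something else, mostly with a low value. They report only what shows in the picture. A call takes as long as a camera call. They do not tell look-alikes from the thing itself.
- boxes_of(camera, name): "at" ([column, row] in pixels, amid what is visible of it).
- outline_of(camera, name): "pixels" (480x640 bool, what is visible of it) and "at" ([column, row] in pixels, amid what is visible of it).
- spot_point(camera, name): "at" ([column, row] in pixels: a listed point, or the origin of a listed thing).
Readings, each from a call of its own:
- read_time_s(): time.
- read_joint_pos(): joint angles.
- read_qvel(): joint speeds.
- read_joint_efforts(): joint torques, N m.
- read_ee_pos(): TCP position.
- read_orientation(): TCP orientation.
- read_wrist_force(): force on the tool from outside, world axes, zero at the start.
- read_wrist_torque(): the same for the moment, N m.
- read_finger_gap(): finger opening in m.
Only numpy, scipy, OpenCV 4.12 (cv2) and the standard library are available. Lean on these libraries where they do the work, as an engineer would, in place of code of your own. Each camera call takes 0.05 s, during which the arm holds its last target. There are 200 camera calls.

### The job

Press the red plunger of the plate dispenser all the way in, once, and let it spring back, so that a single culture plate comes out onto the bench. Then push that plate aside along the bench, without lifting it, until it lies wholly on the round black inspection mat (not the white one). Leave the other plates in the magazine, and the taped stacks and the marker pen undisturbed.

Things in the scene. Friction and masses are not known exactly. Their poses are not given: they have to be found in the camera images.
- dispenser: Fixed plate dispenser: clear open-topped magazine (x -36 to +40 mm, 80 mm wide, 73 tall), low pusher housing behind it (x -130 to -36 mm, 80 mm wide, 30 tall), clamp feet to y = +-54 mm (10 mm tall). Origin on the bench under the magazine's middle; x = direction in which the plunger is pressed and plates come out, z up. No floor: plates stand on the bench and leave by a 19 mm slot in the +x wall.
- plunger (a joint): Plunger stroke in m: 0 = sprung out, 0.090 = fully in at its stop, moving along the dispenser's +x. The spring pushes back with 2 N at rest, 6 N fully in, and returns it when let go. One full stroke brings the lowest plate out, its centre about 87 mm in front of the dispenser's origin; when the plunger is back the others drop by one. A second stroke would push out another.
- pad (a point): Centre of the outer face of the plunger's red palm pad, the face to press: 46 mm wide, 34 mm tall (3 to 37 mm above the bench), at rest 240 mm behind (-x of) the dispenser's origin, moving with the plunger. Pad 12 mm thick, on a 9 mm rod. The face looks to the dispenser's -x, with free bench behind it. Axes as the dispenser's.
- plate1: The lowest plate in the magazine, the one that the stroke pushes out: a closed round clear culture plate with red agar, 60 mm diameter, 15 mm tall, 20 to 40 g, lid fast. Origin at the centre of its underside, z up. It slides on the bench.
- plate2: The second plate from below in the magazine, same size; rests on plate1 at the start (origin 15 mm above the bench). Origin at the centre of its underside.
- plate3: The third plate from below in the magazine, same size. Origin at the centre of its underside.
- plate4: The top plate in the magazine, same size. Origin at the centre of its underside.
- mat: Round black inspection mat with a thin white edge, 104 mm diameter over all, stuck flat on the bench (about 1 mm, plates slide over it freely). It lies beside the dispenser's exit, on one side or the other, with a white one on the other side. Origin at its centre on the bench.
- white_mat: The white mat of the same kind and size, on the other side of the exit; not wanted now. Origin at its centre on the bench.
- red_stack: Bystander: four red plates taped together with lilac tape, 60 mm diameter, 60 mm tall, standing loose some 240 mm straight ahead of the dispenser. Origin at the centre of its underside.
- amber_stack: Bystander: three amber plates taped together, 60 mm diameter, 45 mm tall, standing loose beside the pusher housing. Origin at the centre of its underside.
- marker: Bystander: marker pen with a blue cap lying on the bench beside the pusher housing, 128 mm long along its x axis, 12 mm thick (15 mm at the clip). Origin on the bench under its middle.
Not all that is in view belongs to the job. Leave any purple or turquoise look-alike of the plate4 alone.

How it is judged:
By the outcome, as a careful person would: the job done as asked, in the order asked, and still so for the second after the job is handed in, with the robot touching nothing.
It also fails if it takes over 51 s, if anything falls off the work surface, if the arm or the gripper's body presses on something with over 40 N, if the wrist force passes 120 N, or if a joint passes its speed limit or range.

## Working session

There is one attempt and no reset: what is moved stays moved. The work goes in short steps, each a Python script; the robot and the scene stay as the last script left them, time stands still between calls to the robot, and variables do not carry over. Pictures are saved under pics/ and viewed, about 8 in all and at most 12, crops included, and the job is handed in when it is done.

```bash
mkdir -p pics; ls; cat > h.py <<'E'
import numpy as np, cv2
from cell import *
def ray(im,px):
    f=240/np.tan(np.radians(im['fovy'])/2)
    d=np.array([(px[0]-im['cx'])/f,-(px[1]-im['cy'])/f,-1.])
    T=np.array(im['T']); return T[:3,3],T[:3,:3]@d
def hit(im,px,z):
    o,d=ray(im,px); return o+d*(z-o[2])/d[2]
def proj(im,p):
    f=240/np.tan(np.radians(im['fovy'])/2)
    T=np.array(im['T']); c=T[:3,:3].T@(np.array(p)-T[:3,3]); return im['cx']+f*c[0]/-c[2], im['cy']-f*c[1]/-c[2]
def save(im,n): cv2.imwrite('pics/'+n+'.png',cv2.cvtColor(im['img'],cv2.COLOR_RGB2BGR))
E
cat > m.py <<'E'
from h import *
for c in ['scene','side']:
    im=get_image(c); save(im,c+'0'); print(c,{k:v for k,v in im.items() if k!='img'})
    for n,z in [('dispenser',0),('pad',.02),('plate1',0),('plate4',.045),('mat',0),('white_mat',0),('red_stack',0),('amber_stack',0),('marker',0)]:
        for r in spot_point(c,n)[:3]: print(n,np.round(r['at']),round(r['confidence'],2),np.round(hit(im,r['at'],z),3)[:2])
print(read_time_s())
E
python3 m.py
```

```text
pics
scene {'fovy': 57.87435116697716, 'cx': 316.50012227924987, 'cy': 237.63897479185457, 'T': array([[ 0.86826859, -0.38958943,  0.30713145,  0.84548612],
       [ 0.49608819,  0.68495085, -0.53360925, -0.44201267],
       [-0.00248143,  0.61568044,  0.78799203,  0.72765908],
       [ 0.        ,  0.        ,  0.        ,  1.        ]])}
dispenser [316. 236.] 0.82 [0.559 0.055]
pad [251. 325.] 0.88 [ 0.566 -0.193]
plate1 [326. 324.] 0.93 [ 0.678 -0.115]
plate1 [317. 222.] 0.85 [0.541 0.09 ]
plate1 [428. 263.] 0.67 [0.791 0.107]
plate4 [326. 324.] 0.93 [ 0.688 -0.135]
plate4 [317. 222.] 0.85 [0.56  0.057]
plate4 [428. 263.] 0.67 [0.794 0.073]
mat [377. 224.] 0.62 [0.657 0.149]
white_mat [296. 192.] 0.64 [0.455 0.145]
white_mat [315. 237.] 0.22 [0.558 0.052]
red_stack [350. 166.] 0.67 [0.522 0.284]
amber_stack [356. 275.] 0.93 [0.677 0.008]
marker [245. 246.] 0.82 [ 0.444 -0.044]
side {'fovy': 43.413985860496744, 'cx': 321.61888052117183, 'cy': 238.29550651412842, 'T': array([[-9.04985177e-01,  2.61095115e-01, -3.35903514e-01,
         2.01212619e-01],
       [-4.25442554e-01, -5.56653608e-01,  7.13537241e-01,
         8.08774219e-01],
       [-6.80815282e-04,  7.88648275e-01,  6.14844236e-01,
         7.66778095e-01],
       [ 0.00000000e+00,  0.00000000e+00,  0.00000000e+00,
         1.00000000e+00]])}
dispenser [320. 284.] 0.56 [0.564 0.046]
pad [364. 209.] 0.83 [ 0.57 -0.19]
plate1 [243. 242.] 0.97 [ 0.761 -0.003]
plate1 [300. 223.] 0.85 [ 0.685 -0.109]
plate1 [425. 307.] 0.8 [0.364 0.023]
plate4 [243. 242.] 0.97 [0.729 0.045]
plate4 [300. 223.] 0.85 [ 0.657 -0.056]
plate4 [425. 307.] 0.8 [0.355 0.069]
mat [252. 300.] 0.93 [0.658 0.139]
white_mat [352. 337.] 0.62 [0.456 0.145]
red_stack [278. 382.] 0.95 [0.525 0.282]
amber_stack [278. 258.] 0.97 [0.671 0.013]
marker [397. 273.] 0.64 [ 0.442 -0.044]
1.0
```

View pics/scene0.png

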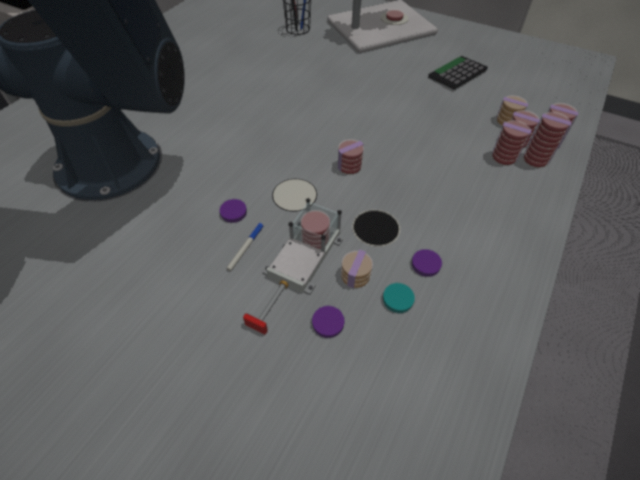

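View pics/side0.png

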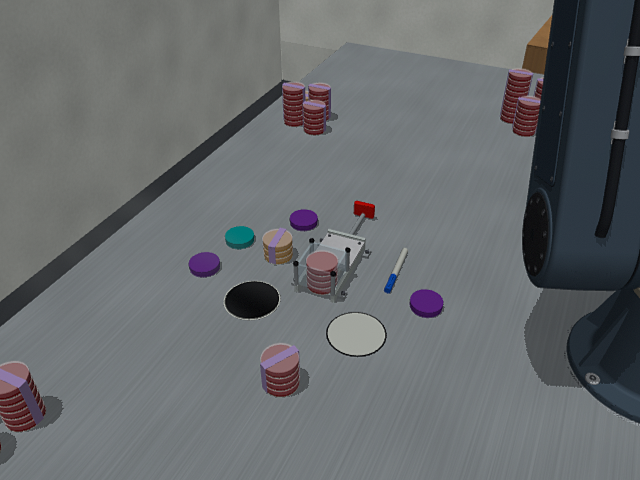

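The scene shows the dispenser at about (316,236), its pad at (251,325), the black mat at (377,224), the white mat at (296,192) and the red stack at (350,166). The purple and turquoise plates are look-alikes and stay untouched. Next I'll use the wrist camera from above to refine the axis.

```bash
cat > a.py <<'E'
from h import *
from scipy.spatial.transform import Rotation as R
print(read_orientation())
def q(yx,yy):  # tool y direction in plane, z down
    y=np.array([yx,yy,0.]);y/=np.linalg.norm(y);z=np.array([0,0,-1.]);return R.from_matrix(np.c_[np.cross(y,z),y,z]).as_quat()
cands=[q(1,.05),q(-1,-.05)]
P=[.57,-.06,.42]
best=None
for c in cands:
    j=solve_ik(P,c); print(c,j)
    if j is not None and (best is None or abs(j[5])<abs(best[0][5])): best=(j,c)
move_pose(P,best[1])
im=get_image('wrist');save(im,'w0');print(im['fovy'],im['T'],read_time_s())
for n,z in [('dispenser',0),('pad',.02),('plate4',.045),('mat',0),('white_mat',0),('red_stack',0),('amber_stack',0),('marker',0)]:
    for r in spot_point('wrist',n)[:3]: print(n,np.round(r['at']),round(r['confidence'],2),np.round(hit(im,r['at'],z),3)[:2])
E
python3 a.py
```

```text
[ 9.73691848e-01  2.27868789e-01  1.01328841e-05 -3.49876915e-06]
[0.68922507 0.72454731 0.         0.        ] [-1.86096914e-01  2.77769642e-01  1.29695959e+00 -4.44089210e-16
  1.56686342e+00 -2.36055310e-01]
[ 0.72454731 -0.68922507  0.          0.        ] None
60.933914627765944 [[ 0.99879469 -0.04676671 -0.01490141  0.56544681]
 [ 0.04907215  0.94494718  0.32352241  0.02266657]
 [-0.00104903 -0.32386371  0.94610317  0.56273591]
 [ 0.          0.          0.          1.        ]] 3.1167
pad [319. 258.] 0.91 [ 0.572 -0.191]
plate4 [400. 204.] 0.89 [ 0.674 -0.1  ]
plate4 [166.  92.] 0.8 [0.379 0.023]
plate4 [477. 127.] 0.77 [0.756 0.001]
mat [404.   3.] 0.58 [0.659 0.138]
amber_stack [405. 119.] 0.81 [0.676 0.004]
marker [232. 150.] 0.92 [ 0.447 -0.047]
```

View pics/w0.png

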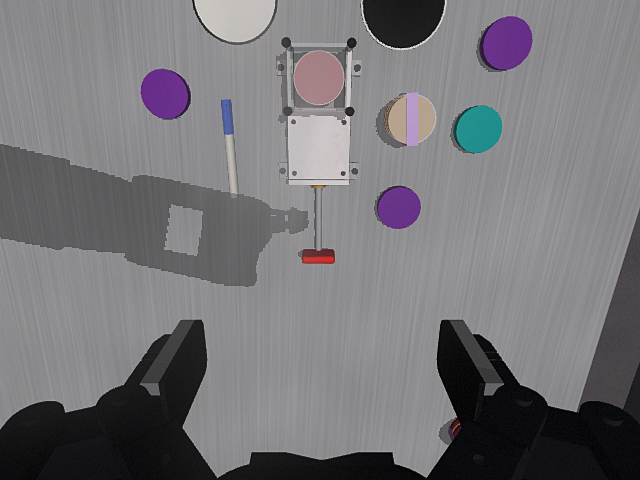

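The wrist view shows the whole dispenser: the pad at (318,257), the housing's rear edge at row 184, the clamp bolts at (282,171), (355,171), (282,68) and (357,68), and the plate stack at (319,78). I'll work the axis out from these points.

```bash
cat > b.py <<'E'
from h import *
im=get_image('wrist')
for n,p,z in [('boltL',(282,171),.01),('boltR',(355,171),.01),('boltL2',(282,68),.01),('boltR2',(357,68),.01),('rod1',(318.5,190),.02),('rod2',(318,246),.02),('postRL',(287.5,111),.073),('postRR',(350,111),.073),('postFL',(286,42.5),.073),('postFR',(351.5,42.5),.073),('topplate',(319,78),.06),('padtopback',(318,262),.037)]:
    print(n,np.round(hit(im,p,z),4)[:2])
for p in ([.56,.045,0],[.57,-.19,.02]): print(proj(im,p))
E
python3 b.py
```

```text
boltL [ 0.5164 -0.0704]
boltR [ 0.6152 -0.0654]
boltL2 [0.5139 0.0586]
boltR2 [0.6078 0.0634]
rod1 [ 0.567  -0.0918]
rod2 [ 0.5701 -0.1722]
postRL [0.527  0.0094]
postRR [0.5985 0.013 ]
postFL [0.5237 0.0805]
postFR [0.5949 0.0841]
topplate [0.5612 0.047 ]
padtopback [ 0.5711 -0.1896]
(np.float64(318.2777355586428), np.float64(81.96000748602296))
(np.float64(317.304476877258), np.float64(257.7192695576867))
```

```bash
cat >> h.py <<'E'
U=np.array([-.049,.9988,0]);V=np.array([.9988,.049,0]);O=np.array([.561,.046,0])
from scipy.spatial.transform import Rotation as R
Q=R.from_matrix(np.c_[np.cross(V,[0,0,-1]),V,[0,0,-1]]).as_quat()
def W(x,y,z): return O+U*x+V*y+np.array([0,0,z])
E
cat > c.py <<'E'
from h import *
gripper_to(0)
move_pose(W(-.30,0,.12),Q)
move_linear(W(-.30,0,.012),vel=.12)
print(read_ee_pos(),read_wrist_force(),read_time_s())
for x in (-.256,-.25,-.245,-.225):
    move_linear(W(x,0,.012),vel=.05); print(x,read_wrist_force()@U)
im=get_image('scene'); save(im,'s1'); print(read_time_s(),read_ee_pos())
E
python3 c.py; python3 -c "
import cv2;i=cv2.imread('pics/s1.png')[150:400,180:480];cv2.imwrite('pics/s1c.png',cv2.resize(i,None,fx=2.4,fy=2.4))"
```

```text
[ 0.57618418 -0.25387869  0.01280366] [0.09006787 0.33921319 0.62178978] 6.725
-0.256 1.2203679375068837
-0.25 -2.183345065787629
-0.245 -1.981169009918093
-0.225 -2.722956548048669
8.875 [ 0.57218539 -0.17882802  0.01205692]
```

View pics/s1c.png

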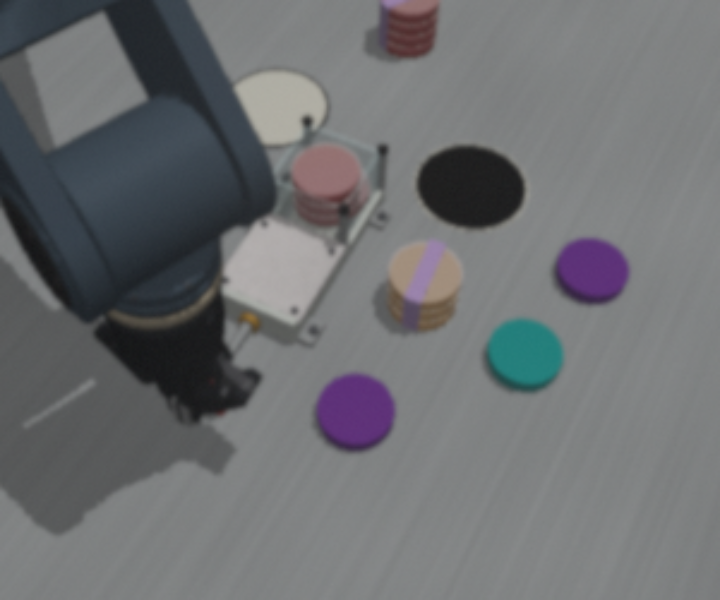

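The fingers touched the pad at about x = -0.252 and the force matches the spring. The crop shows the hand on the pad and everything else where it was. Now I'll press to the stop.

```bash
cat > d.py <<'E'
from h import *
move_linear(W(-.170,0,.012),vel=.06); print(read_wrist_force()@U)
x=-.168
while x<-.150:
    move_linear(W(x,0,.012),vel=.02); f=read_wrist_force()@U; print(round(x,4),f,(read_ee_pos()-O)@U)
    if f<-18: break
    x+=.0015
sleep(.3); print(read_wrist_force()@U)
move_linear(W(-.275,0,.012),vel=.08)
print(read_wrist_force()@U,read_time_s())
move_linear(W(-.30,0,.12),vel=.2)
im=get_image('side'); save(im,'s2')
for n,z in [('plate1',0),('pad',.02),('mat',0),('red_stack',0)]:
    for r in spot_point('side',n)[:6]: print(n,np.round(r['at']),round(r['confidence'],2),np.round(hit(im,r['at'],z),3)[:2])
print('expect plate',W(.087,0,0),proj(im,W(.087,0,.007)),read_time_s())
E
python3 d.py; python3 -c "
import cv2;i=cv2.imread('pics/s2.png')[190:400,180:460];cv2.imwrite('pics/s2c.png',cv2.resize(i,None,fx=2.8,fy=2.8))"
```

```text
-5.324869283033121
-0.168 -5.269516690637116 -0.16832261540677984
-0.1665 -4.509368940413698 -0.1668683018695402
-0.165 -5.624818339157443 -0.16537285955851375
-0.1635 -5.140286331433851 -0.16390147595757903
-0.162 -4.495407454677606 -0.16239433179261173
-0.1605 -5.178078366281183 -0.1609292535515991
-0.159 -12.337711545286473 -0.16041858117733387
-0.1575 -23.18093426003743 -0.1602707657526424
-22.393322827918993
0.0280187211250201 13.8583
plate1 [241. 242.] 0.94 [0.764 0.001]
plate1 [303. 226.] 0.88 [ 0.675 -0.102]
plate1 [321. 271.] 0.83 [0.578 0.013]
plate1 [204. 270.] 0.74 [0.783 0.106]
plate1 [426. 308.] 0.69 [0.364 0.024]
plate1 [303. 314.] 0.62 [0.558 0.131]
pad [366. 206.] 0.65 [ 0.571 -0.203]
mat [253. 298.] 0.92 [0.659 0.132]
mat [278. 256.] 0.71 [0.674 0.008]
red_stack [282. 384.] 0.91 [0.518 0.285]
red_stack [364. 208.] 0.42 [ 0.581 -0.221]
expect plate [0.556737  0.1328956 0.       ] (np.float64(302.6218105238908), np.float64(311.702522049891)) 14.8167
```

View pics/s2c.png

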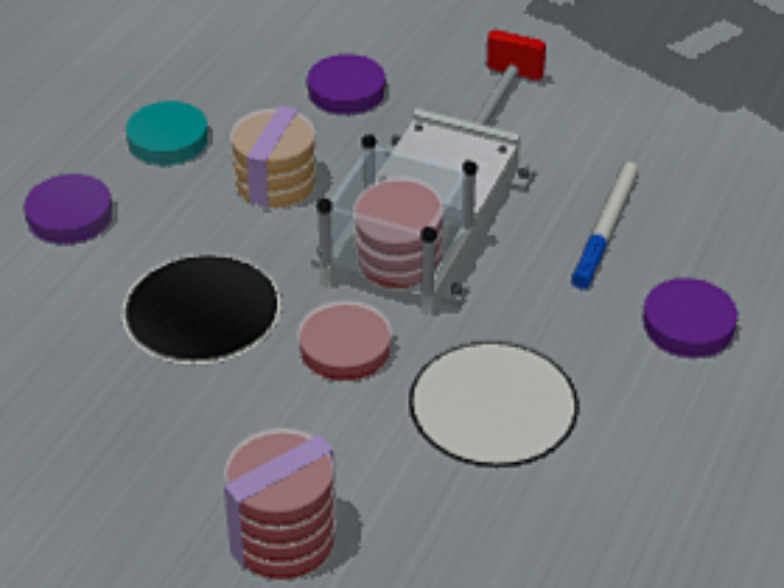

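The side crop shows one plate out at (303,312) full-frame, three left in the magazine, the pad back out, and the stacks and marker unmoved. The black mat is at (252,299). I'll refine the plate and mat positions, then push with two partly opened fingers.

```bash
cat > loc.py <<'E'
from h import *
def loc():
    out={'mat':[], 'plate':[]}
    for c in ('side','scene'):
        im=get_image(c); g=im['img'].astype(int)
        e=proj(im,[.657,.14,0])
        yy,xx=np.mgrid[:480,:640]
        for r in outline_of(c,'mat'):
            if np.hypot(*(np.array(r['at'])-e))<15:
                ys,xs=np.nonzero(r['pixels']); pts=np.array([hit(im,(a,b),.001)[:2] for a,b in zip(xs,ys)])
                (m,rad)=cv2.minEnclosingCircle(pts.astype(np.float32)*1000); out['mat'].append((c,np.round(m,1),round(rad,1)));break
        for r in outline_of(c,'plate1'):
            ys,xs=np.nonzero(r['pixels']); p=hit(im,(xs.mean(),ys.mean()),.0075)
            col=g[ys,xs].mean(0)
            out['plate'].append((c,np.round(p[:2]*1000,1),len(xs),col.astype(int),round(r['confidence'],2)))
    return out
if __name__=='__main__':
    for k,v in loc().items():
        for t in v: print(k,*t)
    P=np.array([.556,.1325,0]);M=np.array([.6575,.141,0]);d=(M-P)/np.linalg.norm(M-P)
    for s in (1,-1):
        y=s*np.array([-d[1],d[0],0]); q=R.from_matrix(np.c_[np.cross(y,[0,0,-1]),y,[0,0,-1]]).as_quat()
        print(s,q,solve_ik(P-d*.062+[0,0,.15],q),solve_ik(M-d*.037+[0,0,.007],q))
E
python3 loc.py
```

```text
mat side [658.  138.3] 53.0
mat scene [658.  138.8] 52.3
plate side [556.5 132.9] 763 [136  99 101] 0.97
plate side [771.3  -3.2] 546 [ 12 112 112] 0.96
plate side [582.2  -5.2] 470 [150 120 124] 0.79
plate side [787.4  99.1] 611 [ 82  45 111] 0.76
plate side [ 677.5 -112.3] 487 [ 78  32 108] 0.74
plate side [365.7  19. ] 769 [ 81  33 112] 0.6
plate side [653.6 146. ] 1783 [34 35 35] 0.31
plate scene [543.6  78.1] 421 [143 113 114] 0.86
plate scene [788.   99.9] 665 [ 89  52 113] 0.75
plate scene [554.9 147.1] 312 [143 116 116] 0.64
plate scene [771.8  -3.3] 765 [ 40 120 117] 0.58
plate scene [ 678.7 -112.5] 829 [ 92  52 116] 0.57
1 [-0.0417623   0.99912757  0.          0.        ] [ 1.60909160e-01  3.84308498e-01  1.83095714e+00 -4.44089210e-16
  9.26327019e-01 -1.49343606e+00] [ 1.45455514e-01  7.86071887e-01  1.54482910e+00 -4.44089210e-16
  8.10691670e-01 -1.50888971e+00]
-1 [ 0.99912757  0.0417623   0.         -0.        ] [ 1.60909160e-01  3.84308498e-01  1.83095714e+00 -4.44089210e-16
  9.26327019e-01  1.64815659e+00] [ 1.45455514e-01  7.86071887e-01  1.54482910e+00 -4.44089210e-16
  8.10691670e-01  1.63270294e+00]
```

```bash
cat > e.py <<'E'
from h import *
from loc import loc
P=np.array([.5565,.133,0]);M=np.array([.658,.1385,0]);d=(M-P)/np.linalg.norm(M-P)
y=np.array([-d[1],d[0],0]); q=R.from_matrix(np.c_[np.cross(y,[0,0,-1]),y,[0,0,-1]]).as_quat()
move_linear(W(-.30,0,.20),vel=.25)
gripper_to(.030)
move_pose(P-d*.062+[0,0,.16],q)
move_linear(P-d*.062+[0,0,.007],vel=.12)
print(read_time_s(),read_finger_gap(),read_wrist_force())
move_linear(M-d*.045+[0,0,.007],vel=.05)
print(read_time_s(),read_wrist_force())
im=get_image('side');save(im,'s3')
for k,v in loc().items():
    for t in v: print(k,*t)
E
python3 e.py; python3 -c "
import cv2;i=cv2.imread('pics/s3.png')[190:400,180:460];cv2.imwrite('pics/s3c.png',cv2.resize(i,None,fx=2.8,fy=2.8))"
```

```text
18.875 0.029685800059346786 [ 0.02420441 -0.01592526 -0.57299931]
21.4 [ 0.20408101 -0.26840556 -0.0496283 ]
mat scene [659.4 137.8] 53.3
plate side [583.   -5.6] 426 [170 133 138] 0.92
plate side [775.3  -1.2] 436 [ 10 128 128] 0.92
plate side [365.6  19.7] 736 [ 92  37 127] 0.87
plate side [654.5 149.6] 354 [146 102 104] 0.75
plate side [788.   98.5] 631 [ 93  51 126] 0.71
plate side [ 676.3 -114.5] 450 [ 89  37 123] 0.64
plate side [530.8 265.6] 1893 [136 101 113] 0.25
plate scene [366.8  19.6] 518 [77 42 99] 0.95
plate scene [ 678.7 -112.8] 841 [ 84  48 106] 0.94
plate scene [771.1  -2.4] 772 [ 37 111 108] 0.9
plate scene [542.7  78.1] 399 [131 103 104] 0.89
plate scene [788.9  99.6] 663 [ 81  47 103] 0.88
plate scene [649.3 139.6] 550 [119  91  92] 0.67
```

View pics/s3c.png

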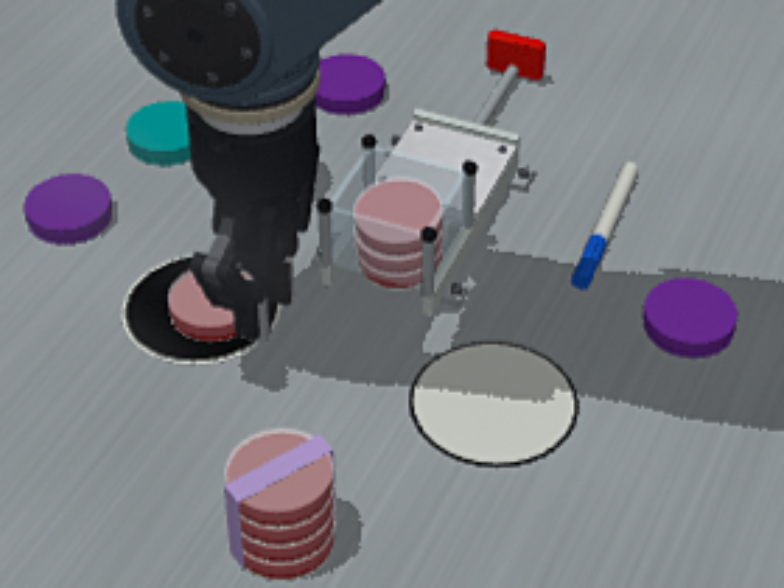

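The plate is on the mat at about (0.650, 0.139), still in the fingers and about 8 mm short of centre. I'll push the rest, then back off and check.

```bash
cat > f.py <<'E'
from h import *
from loc import loc
P=np.array([.5565,.133,0]);M=np.array([.658,.1385,0]);d=(M-P)/np.linalg.norm(M-P)
move_linear(M-d*.037+[0,0,.007],vel=.02)
sleep(.2)
move_linear(M-d*.065+[0,0,.007],vel=.06)
move_linear(M-d*.065+[0,0,.20],vel=.2)
move_linear([.45,.02,.25],vel=.25)
for k,v in loc().items():
    for t in v: print(k,*t)
im=get_image('side');save(im,'s4');print(read_time_s())
E
python3 f.py; python3 -c "
import cv2;i=cv2.imread('pics/s4.png')[190:400,180:460];cv2.imwrite('pics/s4c.png',cv2.resize(i,None,fx=2.8,fy=2.8))"
```

```text
mat side [658.1 139. ] 52.1
mat scene [657.2 139.4] 53.8
plate side [770.7  -3.1] 598 [ 18 109 109] 0.95
plate side [658.2 137.5] 784 [123  89  91] 0.83
plate side [788.1  98.3] 662 [ 81  46 108] 0.81
plate side [365.8  20.3] 794 [ 78  33 108] 0.59
plate side [ 678.2 -113.5] 495 [ 76  30 106] 0.56
plate scene [542.8  77.8] 409 [125  99 100] 0.97
plate scene [ 679.4 -112.3] 844 [ 80  45 101] 0.89
plate scene [771.   -2.4] 788 [ 35 105 102] 0.69
plate scene [365.4  20.2] 475 [75 41 96] 0.69
plate scene [787.5  99.5] 682 [77 45 98] 0.67
plate scene [657.7 139.8] 557 [113  87  87] 0.61
plate scene [672.7  16.9] 986 [119 104 103] 0.5
25.4917
```

View pics/s4c.png

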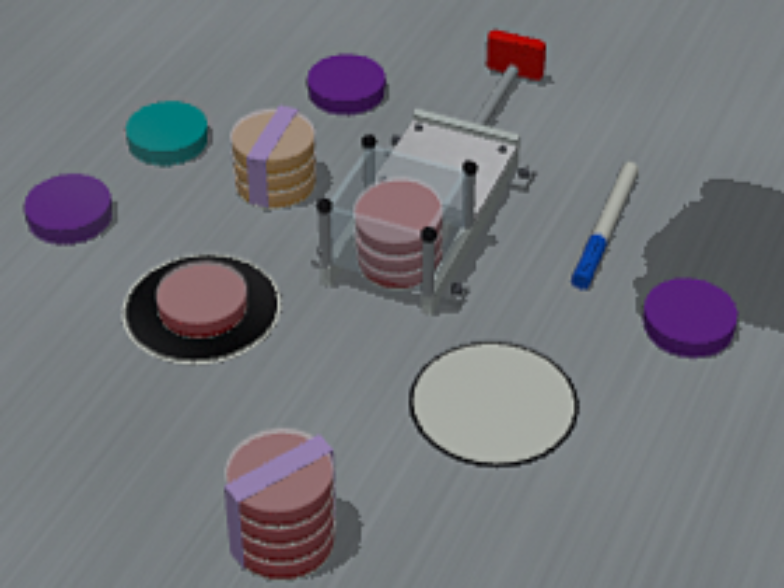

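The plate sits in the middle of the black mat, three plates remain in the magazine, and nothing else has moved.

```bash
python3 -c "
from cell import *
hand_in(); print(read_time_s())"
```

```text
the job is handed in; nothing more can be done
the job is handed in; nothing more can be done
```

The job is done and handed in, at about 25.5 s on the robot's clock against the 51 s limit.

- **Press:** I pressed the plunger once with shut fingers until it met its stop. The force rose from about 5 N to 23 N at roughly 91–92 mm of travel. I then backed off, and the side picture showed the pad sprung back out and one plate on the bench.
- **Push:** I slid that plate along the bench onto the black mat with two partly opened fingers, without gripping or lifting it, then withdrew the arm.
- **Final position:** The side and scene cameras put the plate's centre at about (0.658, 0.138–0.140) m and the mat's at about (0.658, 0.139) m. That is within about 2 mm of centred, where 22 mm of offset would still fit.
- **Rest of the scene:** Three plates remain in the magazine. In the last picture the taped stacks, the marker and the look-alikes appear where they were.

The networks gave some stray low-confidence hits, such as a stack or the mat reported as a plate. I discarded these against the pictures. No check failed.

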